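# Lay out a candle-making place

### The job

Lay out the next guest's candle-making place on the grey mat, everything upright: the slate coaster flat on the mat midway between the hotplate and the mould tray with the empty tin centred on top of it, and the steel jug centred on the hotplate's dark disc with its handle pointing to the mat's front edge, the one nearest the robot. Then stand the tall amber bottle on the mat directly behind the tin (on the side away from the robot), about 30 mm clear of it, and the small white dropper bottle on the mat midway between the tin and the hotplate, level with both. Leave the kraft box and the lidded glass jar where they are.

Things in the scene. Friction and masses are not known exactly. Their poses are not given: they have to be found in the camera images.
- mat: Fixed grey work mat, 200 x 500 mm, 3 mm thick. Its x axis points away from the robot (behind), y along its long side to the robot's left; turned up to 0.12 rad. Origin: on the underside (z = 0), exactly midway between the centres of hotplate and mould tray; the sheet reaches 80 mm in front of it, 120 mm behind it, 250 mm to each side.
- hotplate: Fixed small white electric hotplate on the mat, body 140 (x) x 130 (y) mm, with a dark round disc of radius 53 mm centred on it, its top 60 mm above the origin. Origin: centre of the underside (z = 3 mm), 175 mm from the mat's origin along the mat's y, to the left or the right. A knob stands 15 mm out of its front (-x) face. Yaw within 0.08 rad of the mat's.
- mould: Fixed pale blue mould tray on the mat with 4 x 4 round shallow wells, 140 (x) x 130 (y) x 20 mm; origin: centre of the underside, 175 mm from the mat's origin across from the hotplate.
- coaster: Loose round dark grey slate coaster, diameter 60 mm, 10 mm thick, lying flat on the table; origin: centre of the underside, z up. About 75 g.
- tin: Loose empty round aluminium tin, open on top, diameter 54 mm, 40 mm high, wall 2.5 mm, rigid; origin: centre of the underside, z up. About 50 g.
- jug: Loose rigid steel melting jug, open round cup, diameter 58 mm, 80 mm high, about 160 g. Its straight black-ended handle (14 mm thick) leaves the wall near the rim along the jug's own -x and ends 102 mm from the cup's axis, 66 to 87 mm above the origin. Origin: centre of the cup's underside, z up. At the start the handle points towards the robot (-x) within 0.5 rad.
- tall_bottle: Loose tall round amber fragrance bottle, diameter 32 mm up to 62 mm, then neck and black cap (diameter 24 mm) up to 90 mm; origin: centre of the underside, z up. About 90 g.
- dropper: Loose small white dropper bottle, diameter 26 mm up to 34 mm, then a narrower pointed cap (18 mm at its foot) up to 55 mm; origin: centre of the underside, z up. About 30 g.
- kraft_box: Bystander: loose brown kraft paper box, 110 (x) x 80 (y) x 45 mm, on the table beside one end of the mat; origin: centre of the underside.
- jar: Bystander: loose clear glass jar with an aluminium lid, diameter 64 mm, 75 mm high, on the table beside the other end of the mat; origin: centre of the underside.

How it is judged:
At the end, for the whole second after the job is handed in: All released, upright, at rest. Coaster within 15 mm of mid-mat, tin on it within 10; jug on disc within 15, handle front within 0.35 rad; tall bottle behind tin, centres 55-100 apart, within 25 of mid-line; dropper 45-97 from tin and 80-126 from hotplate centre, within 22 of their line (x of coaster in the frame of mat between -0.015 and 0.015 m and y of coaster in the frame of mat between -0.015 and 0.015 m and height (world z) of each of coaster, tall_bottle, dropper below 0.006 m and horizontal distance between tin and coaster below 0.01 m and z of tin in the frame of coaster between 0.007 and 0.013 m and horizontal distance between jug and hotplate below 0.015 m and z of jug in the frame of hotplate between 0.057 and 0.063 m and angle between the x axis of jug and the x axis of mat, either way round below 0.35 rad and x of tall_bottle in the frame of jug above -0.03 m and horizontal distance between tall_bottle and tin between 0.055 and 0.1 m and y of tall_bottle in the frame of mat between -0.025 and 0.025 m and x of tall_bottle in the frame of mat above 0.04 m and horizontal distance between dropper and tin between 0.045 and 0.097 m and horizontal distance between dropper and hotplate between 0.08 and 0.126 m and x of dropper in the frame of mat between -0.022 and 0.022 m and angle between each of coaster, tin, jug, tall_bottle, dropper's own z axis and vertical below 0.1 rad and linear speed of each of coaster, tin, jug, tall_bottle, dropper below 0.02 m/s and angular speed of each of coaster, tin, jug, tall_bottle, dropper below 0.2 rad/s); the robot touches nothing.
It fails at once if the kraft box is displaced by more than 20 mm (distance of kraft_box from where it was at the start of the episode above 0.02 m).
It fails at once if the glass jar is displaced by more than 20 mm (distance of jar from where it was at the start of the episode above 0.02 m).
It also fails if it takes over 141 s, if anything falls off the work surface, if the arm or the gripper's body presses on something with over 40 N, if the wrist force passes 120 N, or if a joint passes its speed limit or range.

### The arm

A 6-joint arm with a two-finger parallel gripper is mounted at the origin on the work surface. World frame = base frame: x ahead of the robot, y to its left, z up, the work surface at z = 0. Lengths are in m, angles in rad, forces in N, time in s.
With the tool pointing down it reaches from about 0.275 to 0.975 m from the base axis. Payload 8.4 kg.
Tool frame: the origin (TCP) lies midway between the tips of the shut fingers; the grasp point (between the pads) lies 19 mm behind it (arm.grip_point_offset is the distance from the TCP to the grasp point, in m); z points along the fingers, y is the line along which they close (so a half turn about z gives the same grasp; the last joint's range is limited). The gripper opens to 92 mm and grips with 3 to 60 N. Pads are 20 mm wide; open, the fingers measure 128 mm over their backs; the gripper's body (75 mm by 189 mm) begins 69 mm behind the grasp point.
Start: joints at [1.32, 0.353, 1.633, -0, 1.155, -0.002], TCP at [0.154, 0.606, 0.215] pointing down, gripper open.
Joint ranges: [-2.63, 2.63], [-0.92, 2.1], [0.06, 2.66], [-1.3, 4.44], [0, 2.69], [-3.02, 3.02]. Speed limits (rad/s): [2.22, 2.22, 2.79, 3.14, 3.14, 3.14].

### API

Orientations are given as [roll, pitch, yaw] about the fixed x, y, z axes, in that order (R = Rz(yaw) Ry(pitch) Rx(roll)).
In Python, from workcell import arm, read_camera, close_job gives the robot as it stands.
- The arm moves only by the tool send_rows, never from a script. Its arguments are lists of equal length, an entry for each row: "translation": the shift along the tool's x, y, z in mm, a list of three; "delta_rot": the turn, a rotation vector about the tool's x, y, z in rad, a list of three. In form: {"translation": [[dx, dy, dz], ...], "delta_rot": [[wx, wy, wz], ...]}. A call has exactly 10 rows; each row shifts and turns the commanded pose from where the row before left it, along the tool's axes as they then stand; what a row does not reach is not made up. A row lasts 1/12 s, in which the tool goes at most 41.7 mm and 7.16 degrees, less where a joint would pass 70% of its speed; a pose out of reach is approached as far as the arm can. A call with a gripper value outside its range is refused whole. "grip" is the finger opening in mm, from 0 to 91.9, set as the call begins (left out, the last holds). The fingers move at their own pace and stop on an object; "newtons" is the grip in N (left out, the last holds). Time passes only in rows, so rows that do not move let the fingers close, or fill a call up. It gives the time, the measured TCP pose, the force, the opening and the grip force at its end, in the units of the state.
- arm.get_obs(): the state, without advancing time (a new reading comes with each control period).
- read_camera(name): name is "scene" or "top" or "wrist"; returns a dict with "frame" (384x512x3 uint8, red, green, blue), "depth" (384x512 float32, m along the optical axis (not along the pixel's ray), 0 where there is no reading), "fx", "fy", "cx", "cy" (pixels), "origin" and "orientation" of the camera in the world; the wrist camera has in their place "tool_from_camera" (4x4, takes a point from camera to tool coordinates, whose origin is the TCP and whose axes are the flange's). Camera axes: x right, y down, z forward; pixel columns grow to the right and rows downward; lengths in m; the calibration is good to about 2 mm. A picture is of the moment at which its call begins: read the wrist's pose just before it.
- close_job(): hands the job in; it is judged then, once.
The state is a dict: "time_s": time; "joint_pos": joint angles; "joint_velocities": joint speeds; "tau": joint torques, N m; "tool_pos": TCP position; "ee_rot": TCP orientation; "force": force on the tool from outside, world axes, zero at the start; "wrist_torque": the same for the moment, N m; "grip_width": finger opening in m; "grasp_force": force on a finger pad.
Only numpy, scipy, OpenCV 4.12 (cv2) and the standard library are available. Lean on these libraries where they do the work, as an engineer would, in place of code of your own. Each camera call takes 0.05 s, during which the arm holds its last target. There are 200 camera calls.

## Working session

There is one attempt and no reset: what is moved stays moved. The work goes in short steps, Python scripts to look and compute and a tool call to move; the robot and the scene stay as the last step left them, time stands still between calls to the robot, and variables do not carry over. Pictures are saved under pics/ and viewed, at most 14 in all, crops included, and the job is handed in when it is done.

Besides the shell and the picture viewer there is one more tool, called by a JSON object that holds its "name" and its "arguments". send_rows: Moves the arm, as the interface text tells. Its arguments: {"type":"object","properties":{"translation":{"type":"array","items":{"type":"array","items":{"type":"number"}}},"delta_rot":{"type":"array","items":{"type":"array","items":{"type":"number"}}},"grip":{"type":"number"},"newtons":{"type":"number"}},"required":["translation","delta_rot"]}

```bash
mkdir -p pics; ls
cat > h.py <<'E'
import numpy as np, cv2
from workcell import arm, read_camera, close_job
from scipy.spatial.transform import Rotation as R
def pose(c):
    o=np.array(c["orientation"],float)
    M=o if o.shape==(3,3) else (R.from_euler('xyz',o).as_matrix() if o.size==3 else R.from_quat(o).as_matrix())
    return M,np.array(c["origin"])
def cloud(c):
    d=c["depth"];v,u=np.indices(d.shape)
    P=np.stack([(u-c["cx"])/c["fx"]*d,(v-c["cy"])/c["fy"]*d,d],-1)
    M,o=pose(c); return P@M.T+o
def save(c,n,crop=None,s=1):
    f=c["frame"][...,::-1]
    if crop: u0,v0,u1,v1=crop; f=f[v0:v1,u0:u1]
    cv2.imwrite("pics/"+n,cv2.resize(f,None,fx=s,fy=s,interpolation=cv2.INTER_CUBIC))
E
python3 - <<'E'
from h import *
import pickle
o=arm.get_obs();print(o)
for n in("top","scene"):
    c=read_camera(n);pickle.dump(c,open(n+".pkl","wb"));save(c,n+"0.png",s=1.5);print(n,c["origin"],c["orientation"],c["fx"],c["cx"],c["cy"])
E
```

```text
pics
{'time_s': 0.0, 'joint_pos': array([ 1.31958006e+00,  3.53637452e-01,  1.63413003e+00,  1.41854895e-05,
        1.15517938e+00, -2.39646157e-03]), 'joint_velocities': array([ 0.00034469, -0.00158494, -0.00022092,  0.00028032, -0.00051338,
       -0.00106611]), 'tau': array([ 8.57646701e-04, -5.93839967e+01, -3.34211755e+01,  6.96994155e-02,
        2.32289307e-02, -5.85145654e-05]), 'tool_pos': array([0.15378455, 0.60528077, 0.21387212]), 'ee_rot': array([-3.14023848e+00, -1.62153426e-05,  2.89276711e+00]), 'force': array([-0.74958887,  0.22168695,  0.14527673]), 'wrist_torque': array([0.03042508, 0.01268855, 0.00598828]), 'grasp_force': 0.0, 'grip_width': 0.09175978517526803}
top [ 0.47766452 -0.01406024  1.39278433] [-3.10227363  0.0210107  -1.55912731] 440.285339617908 247.5997938250535 191.50403380445212
scene [0.99176012 0.66378    0.62236696] [-2.20692869  0.02474877  2.54264099] 385.1865866873681 254.54658178081806 198.5300340976423
```

View pics/top0.png

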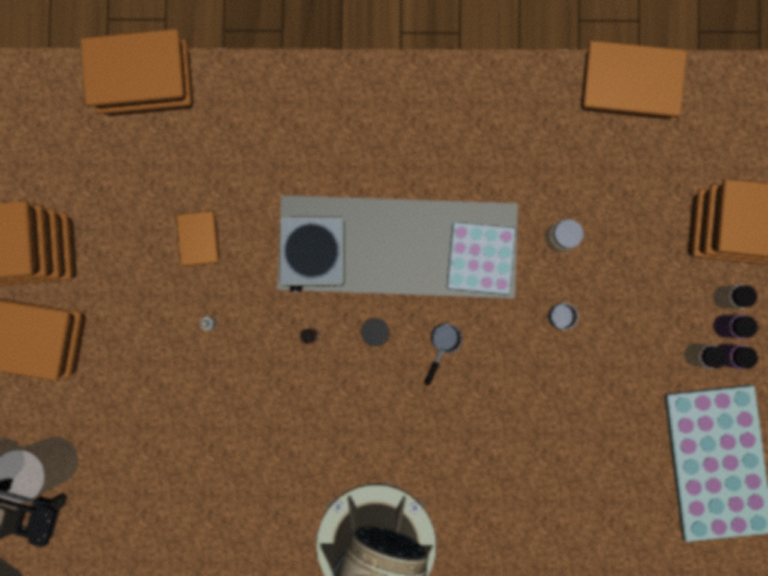

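View pics/scene0.png

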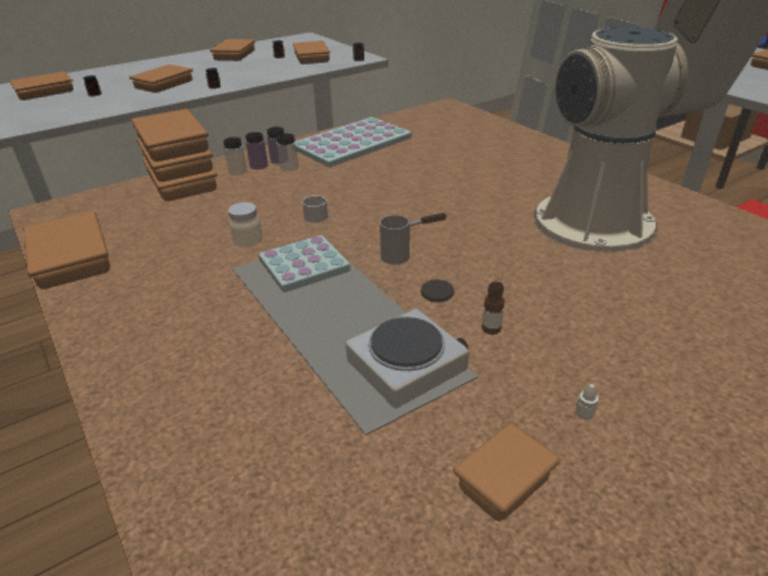

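Top picture (×1.5): disc (312,250), mould (482,258), coaster (375,332), tall bottle (308,336), dropper (207,323), jug (446,338) with handle end (429,381), tin (563,317), jar (568,235), box (198,238). The scene view agrees with this layout.

Run:
```python
from h import *
import pickle
c=pickle.load(open("top.pkl","rb"));P=cloud(c);d=c["depth"]
print("table z",np.median(P[200:260,40:120,2][::4]), np.median(P[100:120,200:320,2]))
def comp(n,u,v,zmin,r=30,zmax=1):
    u/=1.5;v/=1.5
    vv,uu=np.indices(d.shape)
    m=(P[...,2]>zmin)&(P[...,2]<zmax)&(np.hypot(uu-u,vv-v)<r)&(d>0)
    k,l,s,_=cv2.connectedComponentsWithStats(m.astype(np.uint8))
    i=l[int(round(v)),int(round(u))]
    if i==0: i=1+np.argmax(s[1:,4]) if k>1 else 0
    q=P[l==i]; zt=np.percentile(q[:,2],95)
    rect=cv2.minAreaRect((q[:,:2]*1000).astype(np.float32))
    (ccx,ccy),rr=cv2.minEnclosingCircle((q[:,:2]*1000).astype(np.float32))
    print(n,len(q),"mean",q[:,:2].mean(0).round(4),"z50/95",np.median(q[:,2]).round(4),zt.round(4),"rect",np.round(rect[0]),np.round(rect[1]),round(rect[2],1),"circ",round(ccx),round(ccy),round(rr,1))
comp("disc",312,250,.058,50)
comp("hotplate",312,250,.035,60)
comp("mould",482,258,.015,60)
comp("coaster",375,332,.005)
comp("tall",308,336,.03);comp("tallcap",308,336,.075)
comp("dropper",207,323,.012)
comp("jug",446,338,.045,45);comp("tin",563,317,.02)
comp("jar",568,235,.05);comp("box",198,238,.025,45)
# backprojection of table pixels at z
M,o=pose(c)
def px(u,v,z):
    r=M@np.array([(u/1.5-c["cx"])/c["fx"],(v/1.5-c["cy"])/c["fy"],1]);return (o+r*(z-o[2])/r[2])[:3].round(4)
for n,u,v,z in[("disc",312,250,.063),("mould",482,258,.023),("coaster",375,332,.01),("tall",308,336,.09),("dropper",207,323,.05),("jug",446,338,.08),("jughandle",429,381,.08),("tin",563,317,.04),("matFL",278,290,.003),("matBL",281,196,.003),("matBR",518,203,.003),("matFR",517,298,.003)]:print(n,px(u,v,z))
```

```text
table z 0.0008297207222652814 0.00016288343421255735
disc 935 mean [0.6046 0.1387] z50/95 0.0631 0.0675 rect [605. 138.] [110. 106.] 33.4 circ 605 139 56.1
hotplate 1922 mean [0.6018 0.1382] z50/95 0.0577 0.0665 rect [597. 139.] [151. 127.] 0.9 circ 604 139 92.5
mould 1866 mean [ 0.5951 -0.2097] z50/95 0.0237 0.0288 rect [ 596. -210.] [130. 141.] 85.0 circ 596 -211 92.9
coaster 271 mean [0.4395 0.0086] z50/95 0.0101 0.0151 rect [439.   8.] [58. 56.] 46.7 circ 437 8 31.3
tall 98 mean [0.4322 0.1393] z50/95 0.0836 0.0936 rect [431. 142.] [30. 31.] 45.2 circ 431 142 16.1
tallcap 54 mean [0.4318 0.142 ] z50/95 0.0894 0.0944 rect [431. 142.] [22. 22.] 51.0 circ 431 143 11.7
dropper 67 mean [0.4538 0.3526] z50/95 0.0355 0.0551 rect [454. 354.] [26. 22.] 11.2 circ 454 355 13.2
jug 183 mean [ 0.3978 -0.1222] z50/95 0.0803 0.0874 rect [ 397. -130.] [ 57. 125.] 79.9 circ 398 -120 64.2
tin 98 mean [ 0.4773 -0.3785] z50/95 0.037 0.043 rect [ 477. -377.] [52. 54.] 0.4 circ 478 -377 27.5
jar 319 mean [ 0.641  -0.3737] z50/95 0.0744 0.0789 rect [ 642. -377.] [55. 58.] 11.2 circ 642 -376 30.0
box 907 mean [0.6281 0.3758] z50/95 0.0449 0.0495 rect [628. 377.] [110.  82.] 6.5 circ 629 377 65.1
disc [0.6038 0.1356 0.063 ]
mould [ 0.5944 -0.2132  0.023 ]
coaster [0.4382 0.007  0.01  ]
tall [0.431  0.1379 0.09  ]
dropper [0.4535 0.3496 0.05  ]
jug [ 0.4301 -0.1347  0.08  ]
jughandle [ 0.3449 -0.1018  0.08  ]
tin [ 0.4742 -0.3756  0.04  ]
matFL [0.5241 0.213  0.003 ]
matBL [0.7239 0.2101 0.003 ]
matBR [ 0.713  -0.2911  0.003 ]
matFR [ 0.5128 -0.2896  0.003 ]
```

```bash
cat >> h.py <<'E'
from scipy.optimize import least_squares
def plan(x,y,z,yaw,n):
    "constant row (mm, rad about tool z), n rows of shift then turn, from the measured pose to the target"
    o=arm.get_obs();p=np.array(o["tool_pos"]);R0=R.from_euler('xyz',o["ee_rot"]);y0=o["ee_rot"][2]
    d=(y0-yaw+np.pi)%(2*np.pi)-np.pi;w=d/n
    def end(t):
        q=p.copy()
        for i in range(n): q=q+(R0*R.from_rotvec([0,0,w*i])).apply(t)
        return q
    t=least_squares(lambda t:end(t)-[x,y,z],np.zeros(3)).x*1000
    print("at",p.round(4),"yaw",round(y0,4),"row",t.round(2),"w",round(w,4),"len",np.linalg.norm(t).round(1),"joints",np.round(o["joint_pos"],2))
E
python3 -c "
from h import *
plan(.439,.008,.15,np.pi/2,20)"
```

```text
at [0.1538 0.6053 0.214 ] yaw 2.8928 row [-34.53  -8.76   3.23] w 0.0661 len 35.8 joints [ 1.32  0.35  1.63 -0.    1.16 -0.  ]
```

{"name": "send_rows", "arguments": {"translation": [[-34.5,-8.8,3.2],[-34.5,-8.8,3.2],[-34.5,-8.8,3.2],[-34.5,-8.8,3.2],[-34.5,-8.8,3.2],[-34.5,-8.8,3.2],[-34.5,-8.8,3.2],[-34.5,-8.8,3.2],[-34.5,-8.8,3.2],[-34.5,-8.8,3.2]], "delta_rot": [[0,0,0.066],[0,0,0.066],[0,0,0.066],[0,0,0.066],[0,0,0.066],[0,0,0.066],[0,0,0.066],[0,0,0.066],[0,0,0.066],[0,0,0.066]]}}

```text
time_s: 0.93
tool_pos: [0.3994, 0.3545, 0.1822]
ee_rot: [-3.141, 0.0, 2.23]
force: [1.3, 0.2, -0.9]
grip_width: 0.092
grasp_force: 0.0
```

{"name": "send_rows", "arguments": {"translation": [[-34.5,-8.8,3.2],[-34.5,-8.8,3.2],[-34.5,-8.8,3.2],[-34.5,-8.8,3.2],[-34.5,-8.8,3.2],[-34.5,-8.8,3.2],[-34.5,-8.8,3.2],[-34.5,-8.8,3.2],[-34.5,-8.8,3.2],[-34.5,-8.8,3.2]], "delta_rot": [[0,0,0.066],[0,0,0.066],[0,0,0.066],[0,0,0.066],[0,0,0.066],[0,0,0.066],[0,0,0.066],[0,0,0.066],[0,0,0.066],[0,0,0.066]]}}

```text
time_s: 1.77
tool_pos: [0.4386, 0.007, 0.1504]
ee_rot: [3.141, 0.0, 1.57]
force: [0.7, 0.4, 0.6]
grip_width: 0.092
grasp_force: 0.0
```

{"name": "send_rows", "arguments": {"translation": [[0,0,0],[0,0,0],[0,0,0],[0,0,0],[0,0,0],[0,0,0],[0,0,0],[0,0,0],[0,0,0],[0,0,0]], "delta_rot": [[0,0,0],[0,0,0],[0,0,0],[0,0,0],[0,0,0],[0,0,0],[0,0,0],[0,0,0],[0,0,0],[0,0,0]]}}

```text
time_s: 2.6
tool_pos: [0.4388, 0.0088, 0.1506]
ee_rot: [-3.142, -0.0, 1.573]
force: [0.6, 0.5, 0.7]
grip_width: 0.0915
grasp_force: 0.0
```

Run:
```python
from h import *
o=arm.get_obs();c=read_camera("wrist");save(c,"w1.png",s=1.5)
T=R.from_euler('xyz',o["ee_rot"]).as_matrix();d=c["depth"];v,u=np.indices(d.shape)
X=np.array(c["tool_from_camera"]);P=np.stack([(u-c["cx"])/c["fx"]*d,(v-c["cy"])/c["fy"]*d,d],-1)@X[:3,:3].T+X[:3,3]
P=P@T.T+o["tool_pos"]
print(X.round(3))
m=(P[...,2]>.006)&(P[...,2]<.014)&(np.hypot(P[...,0]-.439,P[...,1]-.008)<.045)&(d>0)
q=P[m];print(len(q),q.mean(0),cv2.minEnclosingCircle((q[:,:2]*1000).astype(np.float32)), np.median(P[...,2][d>0]))
plan(.439,.008,.004,np.pi/2,8)
print(o["force"])
```

```text
[[-0.    -0.959 -0.284  0.081]
 [ 1.     0.    -0.001 -0.001]
 [ 0.001 -0.284  0.959 -0.17 ]
 [ 0.     0.     0.     1.   ]]
2618 [0.43749011 0.0091622  0.00965519] ((437.4723205566406, 8.3232421875), 29.811079025268555) 0.0015764722961826155
at [0.4388 0.0088 0.1506] yaw 1.5731 row [-0.09  0.02 18.32] w 0.0003 len 18.3 joints [ 0.02  0.14  2.08 -0.    0.92  0.01]
[0.57396421 0.47928383 0.72015535]
```

{"name": "send_rows", "arguments": {"translation": [[0,-0.1,24],[0,-0.1,24],[0,-0.1,24],[0,-0.1,24],[0,-0.1,20],[0,-0.1,14],[0,-0.1,9],[0,-0.1,5],[0,0,2.6],[0,0,0]], "delta_rot": [[0,0,0],[0,0,0],[0,0,0],[0,0,0],[0,0,0],[0,0,0],[0,0,0],[0,0,0],[0,0,0],[0,0,0]]}}

```text
time_s: 3.48
tool_pos: [0.4383, 0.0086, 0.004]
ee_rot: [3.141, 0.0, 1.573]
force: [-0.0, 0.9, 0.7]
grip_width: 0.0913
grasp_force: 0.0
```

{"name": "send_rows", "arguments": {"translation": [[0,0,0],[0,0,0],[0,0,0],[0,0,0],[0,0,0],[0,0,0],[0,0,0],[0,0,0],[0,0,0],[0,0,0]], "delta_rot": [[0,0,0],[0,0,0],[0,0,0],[0,0,0],[0,0,0],[0,0,0],[0,0,0],[0,0,0],[0,0,0],[0,0,0]], "grip": 50, "newtons": 20}}

```text
time_s: 4.32
tool_pos: [0.4383, 0.0086, 0.0042]
ee_rot: [3.141, 0.0, 1.573]
force: [-1.3, -0.7, 6.8]
grip_width: 0.0591
grasp_force: 20.0
```

{"name": "send_rows", "arguments": {"translation": [[0,0,-15],[0,0,-20],[0,0,-25],[-6.5,23.1,0],[-6.5,23.1,0],[-6.5,23.1,0],[-6.5,23.1,0],[-6.5,23.1,0],[-6.5,23.1,0],[-6.8,23.1,0]], "delta_rot": [[0,0,0],[0,0,0],[0,0,0],[0,0,0],[0,0,0],[0,0,0],[0,0,0],[0,0,0],[0,0,0],[0,0,0]]}}

```text
time_s: 5.15
tool_pos: [0.6005, -0.0372, 0.0636]
ee_rot: [-3.141, -0.0, 1.573]
force: [0.2, -0.6, 0.4]
grip_width: 0.059
grasp_force: 20.0
```

{"name": "send_rows", "arguments": {"translation": [[0,0,0],[0,0,10],[0,0,14],[0,0,13],[0,0,9],[0,0,5],[0,0,3],[0,0,2],[0,0,0],[0,0,0]], "delta_rot": [[0,0,0],[0,0,0],[0,0,0],[0,0,0],[0,0,0],[0,0,0],[0,0,0],[0,0,0],[0,0,0],[0,0,0]]}}

```text
time_s: 5.98
tool_pos: [0.6001, -0.0368, 0.0084]
ee_rot: [3.141, 0.0, 1.573]
force: [0.5, 0.1, -1.5]
grip_width: 0.059
grasp_force: 20.0
```

Run:
```python
from h import *
o=arm.get_obs();print(o["grip_width"],o["grasp_force"],o["force"]);c=read_camera("scene");save(c,"s2.png",crop=(130,120,340,300),s=3)
plan(.600,-.037,.007,np.pi/2,1)
```

```text
0.05904033464117182 19.999752938747406 [ 0.53066913  0.07441245 -1.51232074]
at [ 0.6002 -0.0368  0.0085] yaw 1.5728 row [-0.16 -0.21  1.45] w 0.002 len 1.5 joints [-0.06  0.57  1.82  0.    0.74 -0.07]
```

View pics/s2.png

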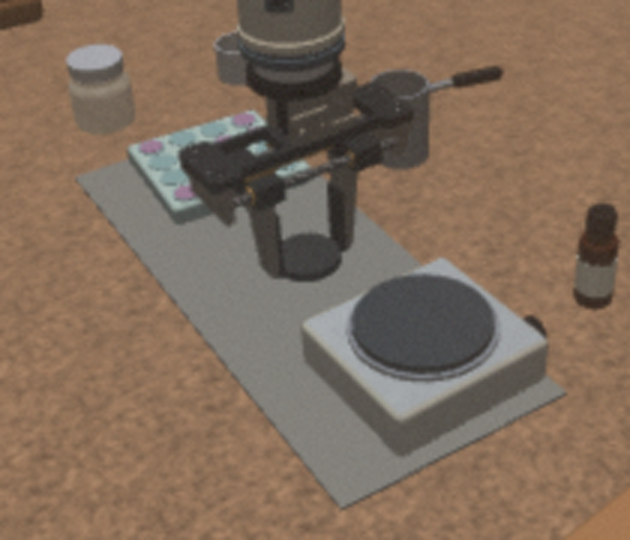

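The picture shows the coaster held between the fingers (305,255), level and just above the mat. I'll release it and go for the tin.

{"name": "send_rows", "arguments": {"translation": [[0,0,1],[0,0,0.3],[0,0,0],[0,0,0],[0,0,0],[0,0,0],[0,0,0],[0,0,0],[0,0,0],[0,0,0]], "delta_rot": [[0,0,0],[0,0,0],[0,0,0],[0,0,0],[0,0,0],[0,0,0],[0,0,0],[0,0,0],[0,0,0],[0,0,0]]}}

```text
time_s: 6.87
tool_pos: [0.6003, -0.0369, 0.0073]
ee_rot: [3.141, 0.0, 1.573]
force: [-1.4, -0.1, 7.0]
grip_width: 0.059
grasp_force: 20.0
```

{"name": "send_rows", "arguments": {"translation": [[0,0,0],[0,0,0],[0,0,0],[0,0,0],[0,0,-10],[0,0,-25],[0,0,-35],[0,0,-35],[0,0,-25],[0,0,0]], "delta_rot": [[0,0,0],[0,0,0],[0,0,0],[0,0,0],[0,0,0],[0,0,0],[0,0,0],[0,0,0],[0,0,0],[0,0,0]], "grip": 90}}

```text
time_s: 7.7
tool_pos: [0.6033, -0.037, 0.1431]
ee_rot: [3.133, 0.001, 1.573]
force: [1.4, -0.5, 0.3]
grip_width: 0.09
grasp_force: 0.0
```

{"name": "send_rows", "arguments": {"translation": [[-34,-12.3,0],[-34,-12.3,0],[-34,-12.3,0],[-34,-12.3,0],[-34,-12.3,0],[-34,-12.3,0],[-34,-12.3,0],[-34,-12.3,0],[-34,-12.3,0],[-34,-12.3,0]], "delta_rot": [[0,0,0],[0,0,0],[0,0,0],[0,0,0],[0,0,0],[0,0,0],[0,0,0],[0,0,0],[0,0,0],[0,0,0]]}}

```text
time_s: 8.53
tool_pos: [0.4764, -0.3785, 0.1368]
ee_rot: [-3.141, -0.0, 1.573]
force: [0.3, -0.7, -0.1]
grip_width: 0.0898
grasp_force: 0.0
```

Run:
```python
from h import *
o=arm.get_obs();c=read_camera("wrist")
T=R.from_euler('xyz',o["ee_rot"]).as_matrix();d=c["depth"];v,u=np.indices(d.shape)
X=np.array(c["tool_from_camera"]);P=np.stack([(u-c["cx"])/c["fx"]*d,(v-c["cy"])/c["fy"]*d,d],-1)@X[:3,:3].T+X[:3,3]
P=P@T.T+o["tool_pos"]
m=(P[...,2]>.036)&(P[...,2]<.045)&(np.hypot(P[...,0]-.477,P[...,1]+.377)<.045)&(d>0)
q=P[m];print("tin",len(q),q.mean(0),cv2.minEnclosingCircle((q[:,:2]*1000).astype(np.float32)))
c=read_camera("top");P=cloud(c)
m=(P[...,2]>.008)&(P[...,2]<.03)&(np.hypot(P[...,0]-.6,P[...,1]+.037)<.045)
q=P[m];print("coaster",len(q),q.mean(0),cv2.minEnclosingCircle((q[:,:2]*1000).astype(np.float32)))
plan(.477,-.3775,.006,np.pi/2,1)
```

```text
tin 601 [ 0.47571604 -0.37929691  0.03926031] ((475.2239990234375, -378.7010803222656), 26.935970306396484)
coaster 281 [ 0.60079075 -0.03776919  0.01316597] ((601.545166015625, -37.58273696899414), 42.452964782714844)
at [ 0.4758 -0.3813  0.1368] yaw 1.5691 row [  4.06   1.19 130.8 ] w -0.0017 len 130.9 joints [-0.68  0.41  1.74 -0.    0.99 -0.67]
```

{"name": "send_rows", "arguments": {"translation": [[0,0,10],[0,0,20],[0,0,24],[0,0,24],[0,0,20],[0,0,15],[0,0,9],[0,0,5],[0,0,3],[0,0,0]], "delta_rot": [[0,0,0],[0,0,0],[0,0,0],[0,0,0],[0,0,0],[0,0,0],[0,0,0],[0,0,0],[0,0,0],[0,0,0]]}}

```text
time_s: 9.47
tool_pos: [0.4778, -0.3766, 0.0066]
ee_rot: [-3.141, -0.0, 1.573]
force: [-0.1, 0.1, 0.5]
grip_width: 0.09
grasp_force: 0.0
```

{"name": "send_rows", "arguments": {"translation": [[0,0,0],[0,0,0],[0,0,0],[0,0,0],[0,0,0],[0,0,0],[0,0,0],[0,0,0],[0,0,0],[0,0,0]], "delta_rot": [[0,0,0],[0,0,0],[0,0,0],[0,0,0],[0,0,0],[0,0,0],[0,0,0],[0,0,0],[0,0,0],[0,0,0]], "grip": 45, "newtons": 15}}

```text
time_s: 10.3
tool_pos: [0.4776, -0.3772, 0.007]
ee_rot: [3.141, 0.0, 1.573]
force: [-0.9, 0.8, 4.8]
grip_width: 0.0538
grasp_force: 15.0
```

{"name": "send_rows", "arguments": {"translation": [[0,0,-15],[0,0,-25],[0,0,-30],[0,0,-30],[20,7,0],[36,13,0],[36,13,0],[36,13,0],[36,13,0],[36,13,0]], "delta_rot": [[0,0,0],[0,0,0],[0,0,0],[0,0,0],[0,0,0],[0,0,0],[0,0,0],[0,0,0],[0,0,0],[0,0,0]]}}

```text
time_s: 11.13
tool_pos: [0.5493, -0.1752, 0.1065]
ee_rot: [-3.141, -0.0, 1.572]
force: [1.1, 0.2, -0.8]
grip_width: 0.0537
grasp_force: 15.0
```

{"name": "send_rows", "arguments": {"translation": [[36,13,0],[36,13,0],[36,13,0],[25,9,0],[7,3.2,0],[0,0,15],[0,0,25],[0,0,20],[0,0,12],[0,0,6]], "delta_rot": [[0,0,0],[0,0,0],[0,0,0],[0,0,0],[0,0,0],[0,0,0],[0,0,0],[0,0,0],[0,0,0],[0,0,0]]}}

```text
time_s: 11.97
tool_pos: [0.5986, -0.0373, 0.0267]
ee_rot: [-3.139, -0.0, 1.572]
force: [0.3, -0.4, -1.1]
grip_width: 0.0535
grasp_force: 15.0
```

{"name": "send_rows", "arguments": {"translation": [[0,0,3],[0,0,2],[0,0,1],[0,0,1],[0,0,1],[0,0,0.5],[0,0,0],[0,0,0],[0,0,0],[0,0,0]], "delta_rot": [[0,0,0],[0,0,0],[0,0,0],[0,0,0],[0,0,0],[0,0,0],[0,0,0],[0,0,0],[0,0,0],[0,0,0]]}}

```text
time_s: 12.8
tool_pos: [0.6001, -0.0368, 0.0203]
ee_rot: [3.141, 0.0, 1.573]
force: [0.3, -0.2, -0.4]
grip_width: 0.0534
grasp_force: 15.0
```

{"name": "send_rows", "arguments": {"translation": [[0,0,0.8],[0,0,0],[0,0,0],[0,0,0],[0,0,0],[0,0,0],[0,0,0],[0,0,0],[0,0,0],[0,0,0]], "delta_rot": [[0,0,0],[0,0,0],[0,0,0],[0,0,0],[0,0,0],[0,0,0],[0,0,0],[0,0,0],[0,0,0],[0,0,0]]}}

```text
time_s: 13.63
tool_pos: [0.6002, -0.0368, 0.0199]
ee_rot: [3.141, 0.0, 1.573]
force: [-2.0, 0.4, 6.1]
grip_width: 0.0537
grasp_force: 15.0
```

{"name": "send_rows", "arguments": {"translation": [[0,0,0],[0,0,0],[0,0,0],[0,0,0],[0,0,0],[0,0,-10],[0,0,-25],[0,0,-35],[0,0,-35],[0,0,-15]], "delta_rot": [[0,0,0],[0,0,0],[0,0,0],[0,0,0],[0,0,0],[0,0,0],[0,0,0],[0,0,0],[0,0,0],[0,0,0]], "grip": 85}}

```text
time_s: 14.47
tool_pos: [0.6021, -0.0369, 0.1445]
ee_rot: [3.136, 0.0, 1.573]
force: [1.0, -1.1, 0.2]
grip_width: 0.085
grasp_force: 0.0
```

{"name": "send_rows", "arguments": {"translation": [[36,-13.5,0],[36,-13.5,0],[36,-13.5,0],[36,-13.5,0],[36,-13.5,0],[36,-13.5,0],[36,-13.5,0],[36,-13.5,0],[36,-13.5,0],[36,-13.5,0]], "delta_rot": [[0,0,0],[0,0,0],[0,0,0],[0,0,0],[0,0,0],[0,0,0],[0,0,0],[0,0,0],[0,0,0],[0,0,0]]}}

```text
time_s: 15.3
tool_pos: [0.4634, 0.3246, 0.1403]
ee_rot: [3.141, -0.0, 1.573]
force: [0.9, -0.2, -0.5]
grip_width: 0.0848
grasp_force: 0.0
```

{"name": "send_rows", "arguments": {"translation": [[25,-8,0],[5,-3,0],[0,0,0],[0,0,0],[0,0,0],[0,0,0],[0,0,0],[0,0,0],[0,0,0],[0,0,0]], "delta_rot": [[0,0,0],[0,0,0],[0,0,0],[0,0,0],[0,0,0],[0,0,0],[0,0,0],[0,0,0],[0,0,0],[0,0,0]]}}

```text
time_s: 16.13
tool_pos: [0.4534, 0.3525, 0.1394]
ee_rot: [-3.142, 0.0, 1.572]
force: [-0.5, -0.3, -0.9]
grip_width: 0.0853
grasp_force: 0.0
```

Run:
```python
from h import *
o=arm.get_obs();c=read_camera("wrist")
T=R.from_euler('xyz',o["ee_rot"]).as_matrix();d=c["depth"];v,u=np.indices(d.shape)
X=np.array(c["tool_from_camera"]);P=np.stack([(u-c["cx"])/c["fx"]*d,(v-c["cy"])/c["fy"]*d,d],-1)@X[:3,:3].T+X[:3,3]
P=P@T.T+o["tool_pos"]
m=(P[...,2]>.008)&(P[...,2]<.06)&(np.hypot(P[...,0]-.454,P[...,1]-.353)<.03)&(d>0)
q=P[m];print("dropper",len(q),q.mean(0),q[:,2].max(),cv2.minEnclosingCircle((q[:,:2]*1000).astype(np.float32)))
q=q[q[:,2]>.037];print("cap",len(q),q.mean(0))
c=read_camera("top");P=cloud(c)
m=(P[...,2]>.03)&(P[...,2]<.07)&(np.hypot(P[...,0]-.6,P[...,1]+.037)<.04)
q=P[m];print("tin",len(q),q.mean(0),cv2.minEnclosingCircle((q[:,:2]*1000).astype(np.float32)))
c=read_camera("scene");save(c,"s3.png",crop=(130,120,340,300),s=3)
plan(.454,.353,.006,np.pi/2,1)
```

```text
dropper 751 [0.45186177 0.36099534 0.03710529] 0.05600689817103591 ((451.8884582519531, 357.173095703125), 13.024200439453125)
cap 317 [0.45192593 0.35896402 0.04803353]
tin 69 [ 0.60254227 -0.03858143  0.04881879] ((600.8187866210938, -38.106346130371094), 26.878414154052734)
at [0.4533 0.3528 0.1394] yaw 1.5727 row [  0.2    0.68 133.37] w 0.0019 len 133.4 joints [ 0.66  0.36  1.81 -0.    0.97  0.66]
```

View pics/s3.png

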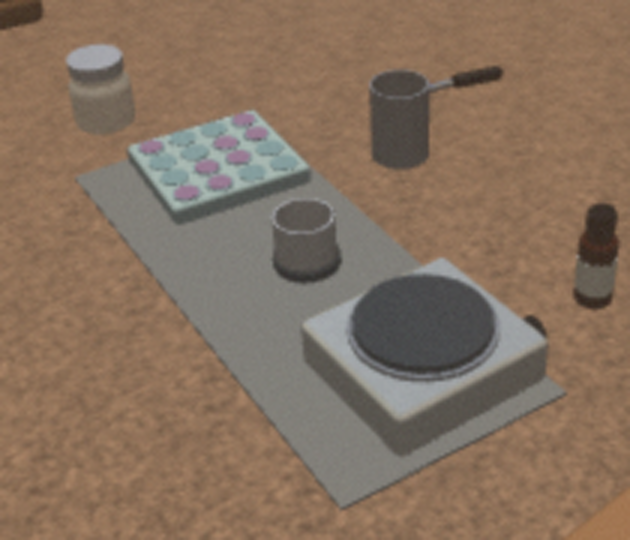

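Tin (304,235) sits upright and centred on the coaster. The dropper centre is at about (0.452, 0.3565), so I'm going down for it.

{"name": "send_rows", "arguments": {"translation": [[1.7,-0.6,10],[2,-0.6,20],[0,0,24],[0,0,24],[0,0,22],[0,0,15],[0,0,10],[0,0,5],[0,0,3],[0,0,0]], "delta_rot": [[0,0,0],[0,0,0],[0,0,0],[0,0,0],[0,0,0],[0,0,0],[0,0,0],[0,0,0],[0,0,0],[0,0,0]]}}

```text
time_s: 17.12
tool_pos: [0.4521, 0.3567, 0.0062]
ee_rot: [-3.142, 0.0, 1.573]
force: [-0.1, 1.0, 0.1]
grip_width: 0.085
grasp_force: 0.0
```

{"name": "send_rows", "arguments": {"translation": [[0,0,0],[0,0,0],[0,0,0],[0,0,0],[0,0,0],[0,0,0],[0,0,0],[0,0,0],[0,0,0],[0,0,0]], "delta_rot": [[0,0,0],[0,0,0],[0,0,0],[0,0,0],[0,0,0],[0,0,0],[0,0,0],[0,0,0],[0,0,0],[0,0,0]], "grip": 18, "newtons": 12}}

```text
time_s: 17.95
tool_pos: [0.452, 0.3566, 0.0064]
ee_rot: [-3.142, 0.0, 1.573]
force: [1.3, -0.9, 0.0]
grip_width: 0.0257
grasp_force: 12.0
```

{"name": "send_rows", "arguments": {"translation": [[0,0,0],[0,0,0],[0,0,0],[0,0,0],[0,0,0],[0,0,-10],[0,0,-20],[0,0,-25],[0,0,-25],[0,0,-20]], "delta_rot": [[0,0,0],[0,0,0],[0,0,0],[0,0,0],[0,0,0],[0,0,0],[0,0,0],[0,0,0],[0,0,0],[0,0,0]]}}

```text
time_s: 18.78
tool_pos: [0.4523, 0.3568, 0.1088]
ee_rot: [3.141, -0.001, 1.573]
force: [1.6, 0.1, -0.2]
grip_width: 0.0256
grasp_force: 12.0
```

{"name": "send_rows", "arguments": {"translation": [[-15,7,0],[-30,14,0],[-38,17.5,0],[-40,18.5,0],[-40,18.5,0],[-40,18.5,0],[-40,18.5,0],[-40,18.5,0],[-28,13,0],[-11.7,5.5,0]], "delta_rot": [[0,0,0],[0,0,0],[0,0,0],[0,0,0],[0,0,0],[0,0,0],[0,0,0],[0,0,0],[0,0,0],[0,0,0]]}}

```text
time_s: 19.62
tool_pos: [0.5987, 0.0416, 0.1073]
ee_rot: [3.14, 0.001, 1.57]
force: [-0.4, -0.2, -0.5]
grip_width: 0.0258
grasp_force: 12.0
```

{"name": "send_rows", "arguments": {"translation": [[0,0,0],[0,0,8],[0,0,16],[0,0,20],[0,0,20],[0,0,14],[0,0,9],[0,0,5],[0,0,2],[0,0,0]], "delta_rot": [[0,0,0],[0,0,0],[0,0,0],[0,0,0],[0,0,0],[0,0,0],[0,0,0],[0,0,0],[0,0,0],[0,0,0]]}}

```text
time_s: 20.45
tool_pos: [0.5969, 0.0459, 0.0124]
ee_rot: [-3.141, -0.0, 1.574]
force: [0.2, -0.4, -0.8]
grip_width: 0.0257
grasp_force: 12.0
```

{"name": "send_rows", "arguments": {"translation": [[-3,1.2,0],[-4,1.5,0],[-3,1.2,0],[-2,0.6,0],[0,0,0],[0,0,0],[0,0,1],[0,0,1],[0,0,0.5],[0,0,0]], "delta_rot": [[0,0,0],[0,0,0],[0,0,0],[0,0,0],[0,0,0],[0,0,0],[0,0,0],[0,0,0],[0,0,0],[0,0,0]]}}

```text
time_s: 21.28
tool_pos: [0.6014, 0.0333, 0.0097]
ee_rot: [-3.141, 0.0, 1.573]
force: [-0.4, -0.2, -0.6]
grip_width: 0.0258
grasp_force: 12.0
```

{"name": "send_rows", "arguments": {"translation": [[0,0,0],[0,0,0],[0,0,0],[0,0,0],[0,0,0],[0,0,0],[0,0,0],[0,0,0],[0,0,0],[0,0,0]], "delta_rot": [[0,0,0],[0,0,0],[0,0,0],[0,0,0],[0,0,0],[0,0,0],[0,0,0],[0,0,0],[0,0,0],[0,0,0]], "grip": 60}}

```text
time_s: 22.12
tool_pos: [0.6016, 0.0332, 0.0099]
ee_rot: [-3.142, 0.0, 1.573]
force: [0.4, -0.4, 0.1]
grip_width: 0.0602
grasp_force: 0.0
```

{"name": "send_rows", "arguments": {"translation": [[0,0,-10],[0,0,-25],[0,0,-35],[0,0,-38],[0,0,-30],[0,0,-15],[0,0,0],[0,0,0],[0,0,0],[0,0,0]], "delta_rot": [[0,0,0],[0,0,0],[0,0,0],[0,0,0],[0,0,0],[0,0,0],[0,0,0],[0,0,0],[0,0,0],[0,0,0]]}}

```text
time_s: 22.95
tool_pos: [0.6005, 0.0332, 0.1613]
ee_rot: [-3.139, 0.0, 1.573]
force: [-0.0, 0.5, 0.3]
grip_width: 0.0602
grasp_force: 0.0
```

Run:
```python
from h import *
plan(.4315,.1415,.11,np.pi,14)
plan(.4315,.1415,.11,0,14)
```

```text
at [0.6005 0.0332 0.1613] yaw 1.5728 row [15.33 -4.24  3.7 ] w -0.1121 len 16.3 joints [ 0.05  0.37  1.73 -0.    1.04  0.05]
at [0.6005 0.0332 0.1613] yaw 1.5728 row [ -2.5  -15.71   3.7 ] w 0.1123 len 16.3 joints [ 0.05  0.37  1.73 -0.    1.04  0.05]
```

{"name": "send_rows", "arguments": {"translation": [[15.3,-4.2,3.7],[15.3,-4.2,3.7],[15.3,-4.2,3.7],[15.3,-4.2,3.7],[15.3,-4.2,3.7],[15.3,-4.2,3.7],[15.3,-4.2,3.7],[15.3,-4.2,3.7],[15.3,-4.2,3.7],[15.3,-4.2,3.7]], "delta_rot": [[0,0,-0.112],[0,0,-0.112],[0,0,-0.112],[0,0,-0.112],[0,0,-0.112],[0,0,-0.112],[0,0,-0.112],[0,0,-0.112],[0,0,-0.112],[0,0,-0.112]], "grip": 75}}

```text
time_s: 23.78
tool_pos: [0.4948, 0.1412, 0.1243]
ee_rot: [-3.14, -0.002, 2.699]
force: [0.1, 0.5, -0.1]
grip_width: 0.0748
grasp_force: 0.0
```

{"name": "send_rows", "arguments": {"translation": [[15.3,-4.2,3.7],[15.3,-4.2,3.7],[15.3,-4.2,3.7],[15.3,-4.2,3.7],[0,0,0],[0,0,0],[0,0,0],[0,0,0],[0,0,0],[0,0,0]], "delta_rot": [[0,0,-0.112],[0,0,-0.112],[0,0,-0.112],[0,0,-0.112],[0,0,0],[0,0,0],[0,0,0],[0,0,0],[0,0,0],[0,0,0]]}}

```text
time_s: 24.62
tool_pos: [0.4341, 0.1418, 0.1111]
ee_rot: [3.142, 0.0, 3.14]
force: [-0.5, -0.1, 1.2]
grip_width: 0.0752
grasp_force: 0.0
```

Run:
```python
from h import *
o=arm.get_obs();c=read_camera("wrist");save(c,"w4.png")
T=R.from_euler('xyz',o["ee_rot"]).as_matrix();d=c["depth"];v,u=np.indices(d.shape)
X=np.array(c["tool_from_camera"]);P=np.stack([(u-c["cx"])/c["fx"]*d,(v-c["cy"])/c["fy"]*d,d],-1)@X[:3,:3].T+X[:3,3]
P=P@T.T+o["tool_pos"]
m=(P[...,2]>.02)&(P[...,2]<.1)&(np.hypot(P[...,0]-.4315,P[...,1]-.1415)<.03)&(d>0)
q=P[m];print("bottle",len(q),q.mean(0),q[:,2].max(),cv2.minEnclosingCircle((q[:,:2]*1000).astype(np.float32)))
q=q[q[:,2]>.08];print("cap",len(q),q.mean(0),cv2.minEnclosingCircle((q[:,:2]*1000).astype(np.float32)))
plan(.4315,.1415,.015,np.pi,1)
```

```text
bottle 2202 [0.42340035 0.1424374  0.07123032] 0.09141726701491604 ((428.12982177734375, 142.56845092773438), 16.051530838012695)
cap 1068 [0.42777243 0.14240383 0.08888781] ((429.2967834472656, 142.52244567871094), 12.022409439086914)
at [0.4339 0.1418 0.1111] yaw 3.1398 row [ 2.38 -0.28 96.1 ] w -0.0018 len 96.1 joints [ 0.31  0.23  2.08 -0.    0.83 -1.26]
```

View pics/w4.png

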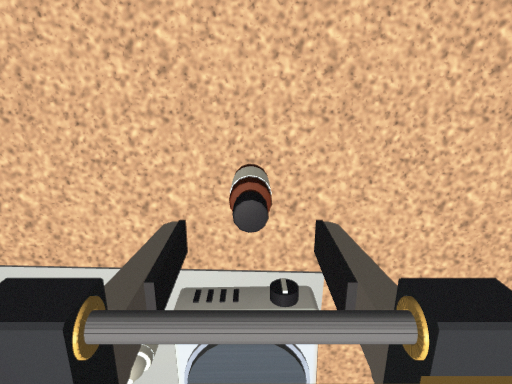

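The bottle stands between the open fingers, with its cap at (250,215), so it is clear to descend.

{"name": "send_rows", "arguments": {"translation": [[2,0.3,8],[2.2,0.3,14],[0,0,18],[0,0,18],[0,0,15],[0,0,11],[0,0,7],[0,0,3],[0,0,2],[0,0,0]], "delta_rot": [[0,0,0],[0,0,0],[0,0,0],[0,0,0],[0,0,0],[0,0,0],[0,0,0],[0,0,0],[0,0,0],[0,0,0]]}}

```text
time_s: 25.5
tool_pos: [0.4292, 0.1423, 0.015]
ee_rot: [-3.142, -0.0, 3.141]
force: [-0.6, 0.4, 0.5]
grip_width: 0.0752
grasp_force: 0.0
```

{"name": "send_rows", "arguments": {"translation": [[0,0,0],[0,0,0],[0,0,0],[0,0,0],[0,0,0],[0,0,0],[0,0,0],[0,0,0],[0,0,0],[0,0,0]], "delta_rot": [[0,0,0],[0,0,0],[0,0,0],[0,0,0],[0,0,0],[0,0,0],[0,0,0],[0,0,0],[0,0,0],[0,0,0]], "grip": 25, "newtons": 18}}

```text
time_s: 26.33
tool_pos: [0.4292, 0.1423, 0.0152]
ee_rot: [3.142, 0.0, 3.141]
force: [-0.6, -0.0, 3.9]
grip_width: 0.0314
grasp_force: 18.0
```

{"name": "send_rows", "arguments": {"translation": [[0,0,0],[0,0,0],[0,0,0],[0,0,-10],[0,0,-20],[0,0,-25],[0,0,-25],[0,0,-20],[0,0,-15],[0,0,0]], "delta_rot": [[0,0,0],[0,0,0],[0,0,0],[0,0,0],[0,0,0],[0,0,0],[0,0,0],[0,0,0],[0,0,0],[0,0,0]]}}

```text
time_s: 27.17
tool_pos: [0.4309, 0.1429, 0.1332]
ee_rot: [3.14, 0.005, 3.141]
force: [0.7, -0.4, -0.1]
grip_width: 0.032
grasp_force: 18.0
```

{"name": "send_rows", "arguments": {"translation": [[-12,-9,0],[-24,-18,0],[-30,-22,0],[-30,-22,0],[-30,-22,0],[-30,-22,0],[-30,-22,0],[-30,-22,0],[-20,-15,0],[-8.5,-8,0]], "delta_rot": [[0,0,0],[0,0,0],[0,0,0],[0,0,0],[0,0,0],[0,0,0],[0,0,0],[0,0,0],[0,0,0],[0,0,0]]}}

```text
time_s: 28.0
tool_pos: [0.6755, -0.042, 0.1287]
ee_rot: [-3.141, 0.0, 3.139]
force: [0.0, -0.0, -0.4]
grip_width: 0.0318
grasp_force: 18.0
```

{"name": "send_rows", "arguments": {"translation": [[0,0,0],[0,0,8],[0,0,18],[0,0,22],[0,0,20],[0,0,14],[0,0,9],[0,0,4],[0,0,0],[0,0,0]], "delta_rot": [[0,0,0],[0,0,0],[0,0,0],[0,0,0],[0,0,0],[0,0,0],[0,0,0],[0,0,0],[0,0,0],[0,0,0]]}}

```text
time_s: 28.83
tool_pos: [0.6738, -0.0396, 0.0357]
ee_rot: [-3.142, 0.001, 3.141]
force: [-0.2, 0.1, -0.6]
grip_width: 0.0316
grasp_force: 18.0
```

{"name": "send_rows", "arguments": {"translation": [[0,0,5],[0,0,5],[0,0,3],[0,0,2],[0,0,1],[0,0,0.7],[0,0,0],[0,0,0],[0,0,0],[0,0,0]], "delta_rot": [[0,0,0],[0,0,0],[0,0,0],[0,0,0],[0,0,0],[0,0,0],[0,0,0],[0,0,0],[0,0,0],[0,0,0]]}}

```text
time_s: 29.67
tool_pos: [0.6736, -0.0399, 0.0185]
ee_rot: [-3.142, 0.0, 3.141]
force: [-0.7, -0.2, -0.6]
grip_width: 0.0319
grasp_force: 18.0
```

{"name": "send_rows", "arguments": {"translation": [[0,0,0],[0,0,0],[0,0,0],[0,0,0],[0,0,0],[0,0,0],[0,0,0],[0,0,0],[0,0,0],[0,0,0]], "delta_rot": [[0,0,0],[0,0,0],[0,0,0],[0,0,0],[0,0,0],[0,0,0],[0,0,0],[0,0,0],[0,0,0],[0,0,0]], "grip": 60}}

```text
time_s: 30.5
tool_pos: [0.6735, -0.0399, 0.0184]
ee_rot: [-3.142, -0.0, 3.141]
force: [-0.7, 0.3, -0.2]
grip_width: 0.0602
grasp_force: 0.0
```

{"name": "send_rows", "arguments": {"translation": [[0,0,-10],[0,0,-25],[0,0,-35],[0,0,-38],[0,0,-35],[0,0,-15],[0,0,0],[0,0,0],[0,0,0],[0,0,0]], "delta_rot": [[0,0,0],[0,0,0],[0,0,0],[0,0,0],[0,0,0],[0,0,0],[0,0,0],[0,0,0],[0,0,0],[0,0,0]]}}

```text
time_s: 31.33
tool_pos: [0.6725, -0.0398, 0.1748]
ee_rot: [3.141, -0.003, 3.141]
force: [-0.6, 0.2, 0.3]
grip_width: 0.0599
grasp_force: 0.0
```

Run:
```python
from h import *
plan(.445,-.137,.15,np.pi-.37,10)
```

```text
at [ 0.6725 -0.0398  0.1748] yaw 3.1408 row [ 20.93 -13.44   2.54] w 0.0369 len 25.0 joints [-0.06  0.47  1.56 -0.    1.12 -1.63]
```

{"name": "send_rows", "arguments": {"translation": [[20.9,-13.4,2],[20.9,-13.4,2],[20.9,-13.4,2],[20.9,-13.4,2],[20.9,-13.4,2],[20.9,-13.4,2],[20.9,-13.4,2],[20.9,-13.4,2],[20.9,-13.4,2],[20.9,-13.4,2]], "delta_rot": [[0,0,0.037],[0,0,0.037],[0,0,0.037],[0,0,0.037],[0,0,0.037],[0,0,0.037],[0,0,0.037],[0,0,0.037],[0,0,0.037],[0,0,0.037]], "grip": 90}}

```text
time_s: 32.17
tool_pos: [0.4444, -0.1367, 0.1551]
ee_rot: [-3.141, -0.002, 2.769]
force: [0.3, 0.1, 0.7]
grip_width: 0.09
grasp_force: 0.0
```

{"name": "send_rows", "arguments": {"translation": [[0,0,0],[0,0,0],[0,0,0],[0,0,0],[0,0,0],[0,0,0],[0,0,0],[0,0,0],[0,0,0],[0,0,0]], "delta_rot": [[0,0,0],[0,0,0],[0,0,0],[0,0,0],[0,0,0],[0,0,0],[0,0,0],[0,0,0],[0,0,0],[0,0,0]]}}

```text
time_s: 33.0
tool_pos: [0.4465, -0.1366, 0.1564]
ee_rot: [-3.142, 0.0, 2.771]
force: [0.6, 0.3, -0.1]
grip_width: 0.0901
grasp_force: 0.0
```

Run:
```python
from h import *
o=arm.get_obs();c=read_camera("wrist");save(c,"w5.png")
T=R.from_euler('xyz',o["ee_rot"]).as_matrix();d=c["depth"];v,u=np.indices(d.shape)
X=np.array(c["tool_from_camera"]);P=np.stack([(u-c["cx"])/c["fx"]*d,(v-c["cy"])/c["fy"]*d,d],-1)@X[:3,:3].T+X[:3,3]
P=P@T.T+o["tool_pos"]
m=(P[...,2]>.076)&(P[...,2]<.084)&(np.hypot(P[...,0]-.43,P[...,1]+.134)<.035)&(d>0)
q=P[m];print("rim",len(q),q.mean(0),cv2.minEnclosingCircle((q[:,:2]*1000).astype(np.float32)))
m=(P[...,2]>.06)&(P[...,2]<.095)&(np.hypot(P[...,0]-.43,P[...,1]+.134)<.11)&(np.hypot(P[...,0]-.43,P[...,1]+.134)>.04)&(P[...,0]<.4)&(d>0)
q=P[m]
if len(q): print("handle",len(q),q.mean(0),cv2.fitLine((q[:,:2]).astype(np.float32),cv2.DIST_L2,0,.01,.01).ravel())
plan(.43,-.133,.02,np.pi-.37,1)
```

```text
rim 759 [ 0.42860501 -0.13697494  0.07915143] ((426.3776550292969, -134.65830993652344), 31.854963302612305)
handle 1449 [ 0.3616084  -0.10638791  0.08252872] [ 0.9102906  -0.4139699   0.3616084  -0.10638791]
at [ 0.4465 -0.1366  0.1564] yaw 2.7708 row [ 16.67  -2.59 136.39] w -0.0007 len 137.4 joints [-0.3   0.18  2.02 -0.    0.94 -1.5 ]
```

View pics/w5.png

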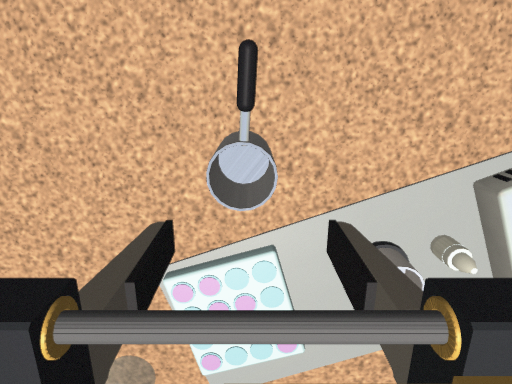

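The wrist view shows the jug rim as an ellipse centred at about (242,177), with the handle straight up to (248,45). The handle line gives a yaw of about −0.43.

Run:
```python
from h import *
o=arm.get_obs();c=read_camera("wrist");X=np.array(c["tool_from_camera"]);T=R.from_euler('xyz',o["ee_rot"]).as_matrix()
def px(u,v,z):
    r=T@X[:3,:3]@np.array([(u-c["cx"])/c["fx"],(v-c["cy"])/c["fy"],1]);p=T@X[:3,3]+o["tool_pos"];return p+r*(z-p[2])/r[2]
L,Rr,U,D=[px(*a,.08) for a in[(207,177),(277,177),(242,142),(242,211)]]
print(L.round(4),Rr.round(4),(L+Rr)/2,np.linalg.norm(L-Rr),U.round(4),D.round(4),(U+D)/2,np.linalg.norm(U-D))
h=px(248,45,.083);k=px(244,135,.083);print(h,k,np.arctan2(*(k-h)[1::-1]), c["fx"])
plan(.4295,-.135,.02,np.pi-.4,1)
```

```text
[ 0.4185 -0.1627  0.08  ] [ 0.4388 -0.1104  0.08  ] [ 0.42862377 -0.1365591   0.08      ] 0.056118884119843934 [ 0.4025 -0.1262  0.08  ] [ 0.4556 -0.1473  0.08  ] [ 0.42908468 -0.13673903  0.08      ] 0.057172139924318854
[ 0.33995721 -0.09667298  0.083     ] [ 0.39772152 -0.12254855  0.083     ] -0.4211485074466014 317.39479791659284
at [ 0.4465 -0.1366  0.1564] yaw 2.7708 row [ 16.41  -4.61 136.41] w 0.0292 len 137.5 joints [-0.3   0.18  2.02 -0.    0.94 -1.5 ]
```

{"name": "send_rows", "arguments": {"translation": [[6,-2.2,0],[6,-2.2,0],[4.3,-1.8,0],[0,0,0],[0,0,10],[0,0,18],[0,0,22],[0,0,22],[0,0,20],[0,0,16]], "delta_rot": [[0,0,0],[0,0,0],[0,0,0],[0,0,0.05],[0,0,0],[0,0,0],[0,0,0],[0,0,0],[0,0,0],[0,0,0]]}}

```text
time_s: 33.93
tool_pos: [0.4279, -0.1363, 0.0465]
ee_rot: [-3.141, -0.001, 2.722]
force: [-0.6, -0.3, -0.6]
grip_width: 0.0901
grasp_force: 0.0
```

{"name": "send_rows", "arguments": {"translation": [[0,0,12],[0,0,8],[0,0,5],[0,0,3],[0,0,0],[0,0,0],[0,0,0],[0,0,0],[0,0,0],[0,0,0]], "delta_rot": [[0,0,0],[0,0,0],[0,0,0],[0,0,0],[0,0,0],[0,0,0],[0,0,0],[0,0,0],[0,0,0],[0,0,0]]}}

```text
time_s: 34.77
tool_pos: [0.4292, -0.1366, 0.0207]
ee_rot: [3.142, 0.001, 2.721]
force: [-0.0, 0.3, 0.1]
grip_width: 0.0899
grasp_force: 0.0
```

{"name": "send_rows", "arguments": {"translation": [[0,0,0],[0,0,0],[0,0,0],[0,0,0],[0,0,0],[0,0,0],[0,0,0],[0,0,0],[0,0,0],[0,0,0]], "delta_rot": [[0,0,0],[0,0,0],[0,0,0],[0,0,0],[0,0,0],[0,0,0],[0,0,0],[0,0,0],[0,0,0],[0,0,0]], "grip": 50, "newtons": 25}}

```text
time_s: 35.6
tool_pos: [0.429, -0.1365, 0.0204]
ee_rot: [-3.142, 0.0, 2.721]
force: [0.4, 1.0, 0.5]
grip_width: 0.0586
grasp_force: 25.0
```

{"name": "send_rows", "arguments": {"translation": [[0,0,0],[0,0,-8],[0,0,-16],[0,0,-24],[0,0,-30],[0,0,-30],[0,0,-30],[0,0,-24],[0,0,-10],[0,0,0]], "delta_rot": [[0,0,0],[0,0,0],[0,0,0],[0,0,0],[0,0,0],[0,0,0],[0,0,0],[0,0,0],[0,0,0],[0,0,0]]}}

```text
time_s: 36.43
tool_pos: [0.4302, -0.1369, 0.1947]
ee_rot: [3.141, 0.004, 2.721]
force: [0.8, -0.1, -2.2]
grip_width: 0.0587
grasp_force: 25.0
```

Run:
```python
from h import *
o=arm.get_obs();print(o["force"],o["grip_width"],o["grasp_force"])
plan(.6045,.1385,.19,np.pi-.024,15)
```

```text
[ 0.79658728 -0.10993882 -2.23507088] 0.05866385026375934 24.99972391873598
at [ 0.4302 -0.1369  0.1947] yaw 2.7208 row [-7.06 20.7   0.34] w -0.0265 len 21.9 joints [-0.31  0.1   2.01  0.    1.02 -1.46]
```

{"name": "send_rows", "arguments": {"translation": [[-7,20.7,0],[-7,20.7,0],[-7,20.7,0],[-7,20.7,0],[-7,20.7,0],[-7,20.7,0],[-7,20.7,0],[-7,20.7,0],[-7,20.7,0],[-7,20.7,0]], "delta_rot": [[0,0,-0.0265],[0,0,-0.0265],[0,0,-0.0265],[0,0,-0.0265],[0,0,-0.0265],[0,0,-0.0265],[0,0,-0.0265],[0,0,-0.0265],[0,0,-0.0265],[0,0,-0.0265]]}}

```text
time_s: 37.27
tool_pos: [0.5562, 0.0408, 0.1899]
ee_rot: [-3.141, -0.003, 2.987]
force: [1.2, 0.3, -2.2]
grip_width: 0.0585
grasp_force: 25.0
```

{"name": "send_rows", "arguments": {"translation": [[-7,20.7,0],[-7,20.7,0],[-7,20.7,0],[-7,20.7,0],[-7,20.7,0],[0,0,0],[0,0,0],[0,0,0],[0,0,0],[0,0,0]], "delta_rot": [[0,0,-0.0265],[0,0,-0.0265],[0,0,-0.0265],[0,0,-0.0265],[0,0,-0.0265],[0,0,0],[0,0,0],[0,0,0],[0,0,0],[0,0,0]]}}

```text
time_s: 38.1
tool_pos: [0.6018, 0.1382, 0.1919]
ee_rot: [-3.141, -0.001, 3.117]
force: [0.7, -0.2, -1.3]
grip_width: 0.0586
grasp_force: 25.0
```

{"name": "send_rows", "arguments": {"translation": [[0,0,6],[0,0,12],[0,0,18],[0,0,20],[0,0,18],[0,0,12],[0,0,8],[0,0,4],[0,0,2],[0,0,0]], "delta_rot": [[0,0,0],[0,0,0],[0,0,0],[0,0,0],[0,0,0],[0,0,0],[0,0,0],[0,0,0],[0,0,0],[0,0,0]]}}

```text
time_s: 38.93
tool_pos: [0.6026, 0.1392, 0.0925]
ee_rot: [3.142, 0.0, 3.118]
force: [0.1, -0.3, -2.3]
grip_width: 0.0581
grasp_force: 25.0
```

Run:
```python
from h import *
plan(.6045,.1385,.0835,np.pi-.024,1)
c=read_camera("scene");save(c,"s6.png",crop=(130,100,350,310),s=2.8)
```

```text
at [0.6026 0.1392 0.0925] yaw 3.1182 row [-1.94 -0.61  8.97] w 0.0006 len 9.2 joints [ 0.22  0.48  1.75  0.    0.92 -1.32]
```

View pics/s6.png

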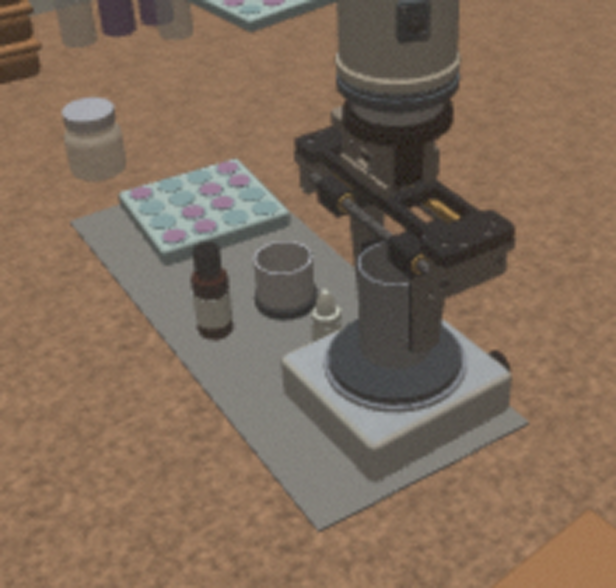

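The jug hangs upright over the disc at (395,345). Tin, bottle and dropper are all standing. I'll lower the jug the last 9 mm and check for contact before letting go.

{"name": "send_rows", "arguments": {"translation": [[-1,-0.3,2],[-0.9,-0.3,2],[0,0,2],[0,0,1],[0,0,1],[0,0,0.5],[0,0,0],[0,0,0],[0,0,0],[0,0,0]], "delta_rot": [[0,0,0],[0,0,0],[0,0,0],[0,0,0],[0,0,0],[0,0,0],[0,0,0],[0,0,0],[0,0,0],[0,0,0]]}}

```text
time_s: 39.82
tool_pos: [0.6043, 0.1385, 0.084]
ee_rot: [3.142, 0.0, 3.118]
force: [1.0, 0.7, -1.1]
grip_width: 0.0588
grasp_force: 25.0
```

{"name": "send_rows", "arguments": {"translation": [[0,0,0.4],[0,0,0.3],[0,0,0],[0,0,0],[0,0,0],[0,0,0],[0,0,0],[0,0,0],[0,0,0],[0,0,0]], "delta_rot": [[0,0,0],[0,0,0],[0,0,0],[0,0,0],[0,0,0],[0,0,0],[0,0,0],[0,0,0],[0,0,0],[0,0,0]]}}

```text
time_s: 40.65
tool_pos: [0.6044, 0.1385, 0.0834]
ee_rot: [3.142, 0.0, 3.118]
force: [-1.5, -1.1, 5.0]
grip_width: 0.0588
grasp_force: 25.0
```

{"name": "send_rows", "arguments": {"translation": [[0,0,0],[0,0,0],[0,0,0],[0,0,0],[0,0,0],[0,0,0],[0,0,0],[0,0,0],[0,0,0],[0,0,0]], "delta_rot": [[0,0,0],[0,0,0],[0,0,0],[0,0,0],[0,0,0],[0,0,0],[0,0,0],[0,0,0],[0,0,0],[0,0,0]], "grip": 88}}

```text
time_s: 41.48
tool_pos: [0.6042, 0.1385, 0.0832]
ee_rot: [3.142, 0.0, 3.118]
force: [1.1, -0.2, -0.2]
grip_width: 0.088
grasp_force: 0.0
```

{"name": "send_rows", "arguments": {"translation": [[0,0,-8],[0,0,-16],[0,0,-24],[0,0,-30],[0,0,-30],[0,0,-24],[0,0,-10],[0,0,0],[0,0,0],[0,0,0]], "delta_rot": [[0,0,0],[0,0,0],[0,0,0],[0,0,0],[0,0,0],[0,0,0],[0,0,0],[0,0,0],[0,0,0],[0,0,0]]}}

```text
time_s: 42.32
tool_pos: [0.6032, 0.1383, 0.2234]
ee_rot: [-3.141, -0.002, 3.118]
force: [-0.4, 0.0, -0.6]
grip_width: 0.0881
grasp_force: 0.0
```

{"name": "send_rows", "arguments": {"translation": [[20,10,0],[20,10,0],[20,10,0],[20,10,0],[20,10,0],[20,10,0],[20,10,0],[20,10,0],[20,10,0],[0,0,0]], "delta_rot": [[0,0,0],[0,0,0],[0,0,0],[0,0,0],[0,0,0],[0,0,0],[0,0,0],[0,0,0],[0,0,0],[0,0,0]]}}

```text
time_s: 43.15
tool_pos: [0.4225, 0.2331, 0.2233]
ee_rot: [-3.14, -0.004, 3.12]
force: [1.3, 0.5, 0.3]
grip_width: 0.088
grasp_force: 0.0
```

Run:
```python
from h import *
c=read_camera("top");P=cloud(c);save(c,"t7.png",crop=(110,120,410,260),s=2.6)
def f(n,x,y,r,a,b):
    m=(P[...,2]>a)&(P[...,2]<b)&(np.hypot(P[...,0]-x,P[...,1]-y)<r)&(c["depth"]>0);q=P[m]
    if len(q): print(n,len(q),q.mean(0).round(4),cv2.minEnclosingCircle((q[:,:2]*1000).astype(np.float32)))
f("tin",.6,-.038,.04,.045,.065);f("bottle",.674,-.04,.03,.085,.11);f("dropper",.601,.033,.025,.03,.07);f("jugrim",.604,.138,.034,.132,.155)
f("jar",.641,-.375,.045,.05,.1);f("box",.628,.376,.08,.03,.06)
c=read_camera("scene");save(c,"s7.png",crop=(130,100,350,310),s=2.8)
```

```text
tin 50 [ 0.6022 -0.0386  0.0519] ((600.7907104492188, -38.74529266357422), 26.791746139526367)
bottle 52 [ 0.6747 -0.0383  0.0937] ((674.8389892578125, -38.74710464477539), 11.675039291381836)
dropper 55 [0.6011 0.0336 0.0439] ((601.8917236328125, 33.97183609008789), 12.589902877807617)
jugrim 77 [0.6039 0.1404 0.1407] ((603.28076171875, 140.2569122314453), 30.937881469726562)
jar 327 [ 0.6406 -0.3734  0.0726] ((640.6154174804688, -373.7109680175781), 30.867074966430664)
box 906 [0.628 0.376 0.045] ((628.755859375, 377.4629821777344), 65.3187484741211)
```

View pics/t7.png

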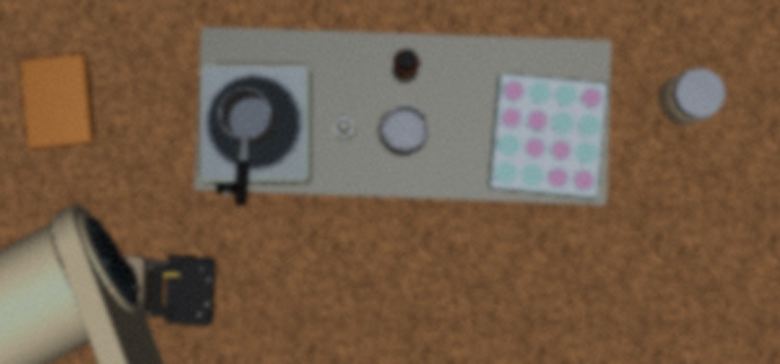

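View pics/s7.png

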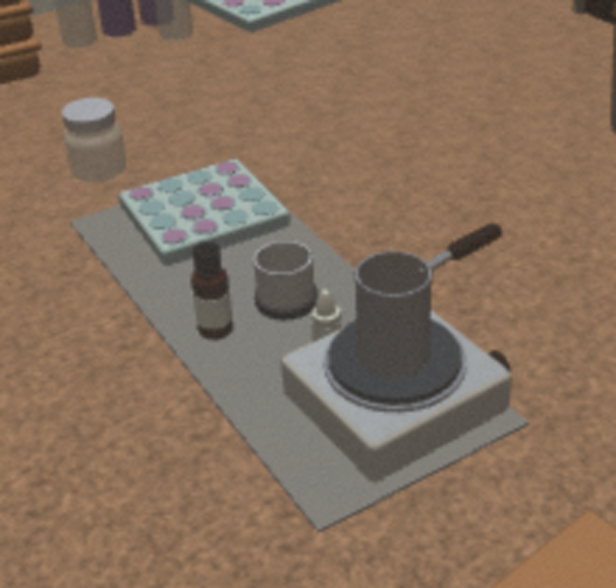

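Both views show everything upright: tin on coaster (403,130), bottle behind it (405,64), dropper (343,127), jug on the disc with its handle to the front (240,190). Measured distances are all within limits, and the box and jar haven't moved.

```bash
python3 -c "
from h import *
print(close_job())"
```

```text
the job is handed in; nothing more can be done
None
```

The candle-making place is laid out as asked and handed in after about 43 s of the 141 s; the last measurements were inside the limits, and the box and jar stayed put, but `close_job()` did not return a verdict.

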